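# Open the child-resistant solvent bottle in its tilted stand

### The job

Open the solvent bottle that leans in the tilted stand: its cap is child-resistant, so push it firmly down along the bottle's axis and keep it pushed while you turn it anticlockwise, until it comes free of the neck, then lift it off. Set the cap down upright, top up, flat inside the shallow steel dish and let go, without shoving the dish or the things lying about.

Things in the scene. Friction and masses are not known exactly. Their poses are not given: they have to be found in the camera images.
- cap_centre (a point): Centre (half-way up) of the cap's dark grey ribbed outer shell, 42 mm across, 28 mm high, the only ribbed cap here; cap with insert 40 g. z: the cap's axis, out of its top; on the bottle this is the bottle's axis, 30 degrees from vertical, leaning to the stand's front. Grip at any angle about it. Below its rim is free neck (29 mm) for 12 mm, then the bottle's shoulder and its 50 mm body.
- cap_shell (a joint): How far the cap's outer shell is pushed in along its axis, m: 0 at rest, 0.0032 fully in. A spring resists: 5 N starts it, 10 N takes it fully in; the seal under the cap then gives another 1.5 mm. Press with 12 to 20 N.
- cap_turn (a joint): Angle of the outer shell on the screw insert, rad, starts anywhere. Unpressed the shell only clicks round the insert and opens nothing. Fully in, after up to 30 degrees of idle turning, its dogs catch the insert's teeth and the insert turns with it (0.15 to 0.25 N m). Open = anticlockwise looking down on the cap's top, positive about cap_centre's z.
- cap_insert (a point): Point on the cap's axis 9 mm above its rim, on the screw insert inside the cap; its x axis turns with the insert and is aligned with neck_mouth's x while closed. Three lugs hold the insert under three lugs of the neck: free after 42 degrees of turning, stopped at 90 degrees. An insert part-way turned stays there when let go.
- neck_mouth (a point): Centre of the rim of the white plastic bottle's neck; z along the bottle's axis out of the mouth. Neck 23 mm thick, 30 mm over its lugs. Closed, the cap's rim lies 14 mm below this point along the axis, cap_centre within 1 mm of it. The bottle is clamped in an aluminium cup on a grey stand, foot 132 x 92 mm, screwed to the bench: neither moves.
- dish_centre (a point): Centre of the inner floor of a round shallow steel dish standing loose on the bench, 90 mm across, floor 3 mm thick and 82 mm across, with a lip only 2 mm higher than the floor; 0.2 kg. With the cap upright on this floor cap_centre is 14 mm above this point.
- oil_cup: White oil cup with a stick, 28 mm across, cup 28 mm high (58 mm with the stick), loose; origin at the centre of its underside. Leave it.
- movement: Watch movement in its round grey holder, 34 mm across, 12 mm high, loose; origin at the centre of its underside. Leave it.
- tweezers_1: Steel tweezers lying on the bench, 141 x 10 x 10 mm, loose; origin at the centre of its underside, x along it. Leave it.
- driver_set_a: Bundle of small screwdrivers lying on the bench, 85 x 50 x 9 mm, loose; origin at the centre of its underside. Leave it.
- bench_lamp: Big grey dome lamp shade, 290 mm across, fixed, hanging over the bench to the left of the work; its rim is 150 to 200 mm above the bench. From this origin the shade reaches 230 mm to the right (-y), 140 mm towards the robot, 160 mm away from it. The gripper must go round it.

How it is judged:
On the way, in this order (a step that is already met when the one before it is completed fails the run):
1. with the cap still down on the neck, its insert has been turned far enough for the lugs to come free (more than 38 degrees) (angle between the x axis of cap_insert and the x axis of neck_mouth, either way round above 0.66 rad and z of cap_insert in the frame of neck_mouth below -0.003 m and angle between the z axis of cap_insert and the z axis of neck_mouth, either way round below 0.2 rad), for 0.1 s.
2. the cap is lifted clear of the neck (distance between cap_insert and neck_mouth above 0.04 m), for 0.1 s.
At the end, for the whole second after the job is handed in: The cap stands upright, top up, within 6 degrees of vertical, its rim flat on the dish's floor (cap_centre 11 to 17 mm above the floor) and its axis within 20 mm of the dish's centre; the dish stands level (horizontal distance between cap_centre and dish_centre below 0.02 m and z of cap_centre in the frame of dish_centre between 0.011 and 0.017 m and angle between each of cap_centre, dish_centre's own z axis and vertical below 0.1 rad); the robot touches nothing.
It fails at once if the dish is shoved more than 30 mm (distance of dish_centre from where it was at the start of the episode above 0.03 m).
It fails at once if a bystander is moved more than 25 mm (distance of any of oil_cup, movement, tweezers_1, driver_set_a from where it was at the start of the episode above 0.025 m).
It also fails if it takes over 42 s, if anything falls off the work surface, if the arm or the gripper's body presses on something with over 40 N, if the wrist force passes 120 N, or if a joint passes its speed limit or range.

### The arm

A 6-joint arm with a two-finger parallel gripper is mounted at the origin on a cart in front of the work surface, level with it; the furniture and walls round the work are solid. World frame = base frame: x ahead of the robot, y to its left, z up, the work surface at z = 0. Lengths are in m, angles in rad, forces in N, time in s.
With the tool pointing down it reaches from about 0.35 to 0.975 m from the base axis. Payload 4.9 kg.
Tool frame: the origin (TCP) lies on the mounting face of the last link; the fingertips stand 173 mm ahead of it and the grasp point (between the pads) lies ctrl.pinch_z ahead of it (ctrl.pinch_z is the distance from the TCP to the grasp point, in m); z points along the fingers, y is the line along which they close (so a half turn about z gives the same grasp; the last joint's range is limited). The gripper opens to 85 mm and grips with 20 to 120 N. Pads are 22 mm wide; open, the fingers measure 114 mm over their backs; the gripper's body (76 mm by 85 mm) begins 54 mm behind the grasp point. The pads swing forward as they close: fully open they stand 13 mm farther back than shut.
Start: joints at [1.106, 0.053, 1.613, -0, 1.476, -0.119], TCP at [0.212, 0.588, 0.405] pointing down, gripper open.
Joint ranges: [-3.01, 3.01], [-1.01, 2.22], [0.06, 2.58], [-1.02, 4.17], [0.09, 2.62], [-3.14, 3.14]. Speed limits (rad/s): [2.57, 2.57, 3.14, 3.14, 3.14, 3.14].

### API

Orientations are given as a rotation vector (axis times angle).
In Python, from station import telemetry, eyes, ctrl gives the robot as it stands.
- The arm moves only by the tool apply_moves, never from a script. Its argument "plan" is a list of rows, each a list of 5 numbers: the finger opening in m, from 0 to 0.0854, then the shift along the tool's x, y, z in m, then the turn about the tool's z in rad. In form: [[jaw, x, y, z, roll], ...]. A call has 1 to 12 rows; each row is the pose to reach, as a shift and turn from the pose commanded when the call began, along the tool's axes at that moment; what a row does not reach only later rows make up. A row lasts 1/12 s, in which the tool goes at most 41.7 mm and 7.16 degrees, less where a joint would pass 70% of its speed; a pose out of reach is approached as far as the arm can. A call with a gripper value outside its range is refused whole. The fingers move at their own pace and stop on an object; "newtons" is the grip in N (left out, the last holds). Time passes only in rows, so rows that repeat a pose let the fingers close. It gives the time, the measured TCP pose, the force, the opening and the grip force at its end, in the units of the state.
- telemetry.get_obs(): the state, without advancing time (a new reading comes with each control period).
- eyes.get_image(name): name is "scene" or "side" or "wrist"; returns a dict with "img" (480x640x3 uint8, blue, green, red), "range_z" (480x640 float32, m along the optical axis (not along the pixel's ray), 0 where there is no reading), "K" (3x3 intrinsics, pixels), "pose" (4x4, takes a point from camera to world coordinates); the wrist camera has in their place "hand_eye" (4x4, takes a point from camera to tool coordinates, whose origin is the TCP and whose axes are the flange's). Camera axes: x right, y down, z forward; pixel columns grow to the right and rows downward; lengths in m; the calibration is good to about 2 mm. The wrist camera is an equidistant fisheye: a pixel r from the principal point sees the ray r / f radians off the axis. A picture is of the moment at which its call begins: read the wrist's pose just before it.
- ctrl.finish_job(): hands the job in; it is judged then, once.
Trained networks look in a picture, given as the dict that the camera call returned (one of the last four; its "shot" number tells which), for a name from the list of things; names that differ only in an ending like _2 or _b are one class to them, and where a whole thing is asked for, a point or a joint stands for the part that bears it (a point fixed in the world has none). Each returns a list of dicts, best first, with "confidence" (0 to 1); they miss things now and then, are a little off and sometimes report something else, mostly with a low value. They report only what shows in the picture. A call takes as long as a camera call.
- eyes.search_frame(thing, picture): "box" ([left, top, right, bottom] in pixels, round what is visible of it).
- eyes.outline_of(thing, picture): "region" (480x640 bool, what is visible of it) and "box" ([left, top, right, bottom] in pixels, round what is visible of it).
- eyes.tip_of(thing, picture): "point" ([column, row] in pixels: a listed point, or the origin of a listed thing).
The state is a dict: "t": time; "q": joint angles; "dq": joint speeds; "effort": joint torques, N m; "tool_pos": TCP position; "tool_rot": TCP orientation; "contact_force": force on the tool from outside, world axes, zero at the start; "wrist_torque": the same for the moment, N m; "opening": finger opening in m; "grip_force": force on a finger pad.
Only numpy, scipy, OpenCV 4.12 (cv2) and the standard library are available. Lean on these libraries where they do the work, as an engineer would, in place of code of your own. Each camera call takes 0.05 s, during which the arm holds its last target. There are 200 camera calls.

## Working session

There is one attempt and no reset: what is moved stays moved. The work goes in short steps, Python scripts to look and compute and a tool call to move; the robot and the scene stay as the last step left them, time stands still between calls to the robot, and variables do not carry over. Pictures are saved under pics/ and viewed, at most 10 in all, crops included, and the job is handed in when it is done.

Besides the shell and the picture viewer there is one more tool, called after "Request:" by a JSON object that holds its "op" and its "data", one argument or row to a line. apply_moves: Moves the arm, as the interface text tells. Its arguments: {"type":"object","properties":{"plan":{"type":"array","items":{"type":"array","items":{"type":"number"}}},"newtons":{"type":"number"}},"required":["plan"]}

```bash
mkdir -p pics; ls
cat > h.py <<'E'
import numpy as np, cv2
from station import telemetry, eyes, ctrl
from scipy.spatial.transform import Rotation as R
def cloud(p):
    z=p["range_z"];K=p["K"];v,u=np.mgrid[:480,:640]
    P=np.stack([(u-K[0,2])/K[0,0]*z,(v-K[1,2])/K[1,1]*z,z],-1)
    return P@p["pose"][:3,:3].T+p["pose"][:3,3]
E
python3 - <<'E'
from h import *
o=telemetry.get_obs();print(o["t"],o["tool_pos"],o["tool_rot"],ctrl.pinch_z,o["opening"])
ims=[]
for n in["scene","side"]:
    p=eyes.get_image(n);W=cloud(p);ims.append(p["img"])
    print(n,p["K"].tolist(),p["pose"].round(3).tolist())
    for t in["cap_centre","neck_mouth","dish_centre","oil_cup","movement","tweezers_1","driver_set_a"]:
        r=eyes.outline_of(t,p)
        if r:
            m=r[0]["region"]&(p["range_z"]>0);q=W[m]
            if len(q): print(t,round(r[0]["confidence"],2),r[0]["box"],"med",np.median(q,0).round(3),"lo",np.percentile(q,3,0).round(3),"hi",np.percentile(q,97,0).round(3))
        r=eyes.tip_of(t,p)
        if r:
            c,w=map(int,np.round(r[0]["point"]));print("   tip",t,round(r[0]["confidence"],2),c,w,W[w,c].round(3))
    np.savez(f"{n}.npz",W=W,img=p["img"],z=p["range_z"],K=p["K"],pose=p["pose"])
cv2.imwrite("pics/a.png",cv2.resize(np.vstack(ims),None,fx=.62,fy=.62))
E
```

```text
pics
0.0 [0.21173821 0.58776135 0.40347039] [-5.40418372e-01 -3.09416300e+00  3.08087575e-03] 0.1547 0.08516008935818221
scene [[565.4392641298323, 0.0, 317.7699280542211], [0.0, 565.4392641298323, 235.5413835927492], [0.0, 0.0, 1.0]] [[0.577, -0.476, 0.664, -0.134], [-0.817, -0.331, 0.473, -0.175], [-0.005, -0.815, -0.58, 0.706], [0.0, 0.0, 0.0, 1.0]]
cap_centre 0.55 [376.2, 237.8, 406.3, 265.2] med [0.566 0.172 0.122] lo [0.552 0.157 0.098] hi [0.584 0.193 0.134]
   tip cap_centre 0.93 388 252 [0.561 0.174 0.124]
neck_mouth 0.95 [381.9, 256.1, 413.7, 279.0] med [0.582 0.157 0.078] lo [0.572 0.146 0.057] hi [0.608 0.184 0.095]
   tip neck_mouth 0.8 390 252 [0.563 0.171 0.124]
dish_centre 0.74 [280.9, 310.1, 331.4, 347.1] med [0.426 0.254 0.003] lo [0.388 0.217 0.001] hi [0.465 0.293 0.006]
   tip dish_centre 0.74 303 327 [0.43  0.26  0.004]
oil_cup 0.56 [354.0, 246.3, 365.8, 260.3] med [0.653 0.282 0.015] lo [0.646 0.274 0.002] hi [0.666 0.293 0.028]
   tip oil_cup 0.5 359 258 [0.649 0.282 0.008]
movement 0.6 [316.0, 279.5, 332.4, 292.0] med [0.537 0.295 0.009] lo [0.525 0.282 0.002
[... 950 characters left out ...]
0.81 371 267 [0.56  0.165 0.122]
dish_centre 0.65 [265.8, 295.3, 309.6, 325.0] med [0.427 0.252 0.003] lo [0.39  0.213 0.001] hi [0.466 0.292 0.006]
   tip dish_centre 0.59 287 310 [0.427 0.259 0.002]
movement 0.44 [320.2, 281.0, 336.4, 288.6] med [0.54  0.291 0.009] lo [0.526 0.277 0.   ] hi [0.557 0.31  0.012]
   tip movement 0.6 328 286 [0.535 0.282 0.012]
tweezers_1 0.53 [312.5, 324.8, 323.3, 375.4] med [0.42  0.112 0.008] lo [0.396 0.076 0.002] hi [0.451 0.162 0.011]
   tip tweezers_1 0.71 319 344 [0.432 0.131 0.011]
driver_set_a 0.84 [343.6, 373.2, 366.2, 396.1] med [0.442 0.022 0.005] lo [ 0.424 -0.002 -0.001] hi [0.458 0.047 0.009]
   tip driver_set_a 0.66 359 381 [0.454 0.026 0.002]
```

View pics/a.png

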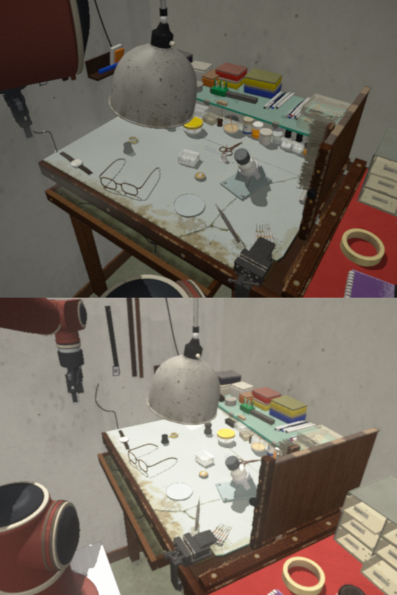

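Run:
```python
from h import *
from scipy.optimize import least_squares
S={}
for n in["scene","side"]:
    p=eyes.get_image(n);W=cloud(p)
    ok=(p["range_z"]>0)
    b=eyes.outline_of("bench_lamp",p); 
    if b:
        q=W[b[0]["region"]&ok];print(n,"lamp",b[0]["confidence"],np.percentile(q,[1,50,99],0).round(3).tolist())
        for zl in (.15,.2,.25,.3,.35): 
            s=q[(q[:,2]>zl)&(q[:,2]<zl+.05)]
            if len(s)>20: print("   ",zl,np.percentile(s,[1,99],0).round(3).tolist())
    t=eyes.tip_of("bench_lamp",p); print("tip",[(x["point"],x["confidence"]) for x in t[:1]])
    c=eyes.outline_of("cap_centre",p)[0]["region"]
    c=cv2.erode(c.astype(np.uint8),np.ones((3,3)))>0
    S[n]=W[c&ok]
    # tool stand region pts near bottle
    m=ok&(np.linalg.norm(W-[.58,.16,.08],axis=-1)<.12)
    np.save(n+"_b.npy",np.c_[W[m],p["img"][m]])
    # dish circle fit
    d=eyes.outline_of("dish_centre",p)[0]["region"].astype(np.uint8)
    cs=max(cv2.findContours(d,0,2)[0],key=cv2.contourArea)[:,0].astype(float)
    K=p["K"];ray=np.c_[(cs-K[[0,1],[2,2]])/K[0,0],np.ones(len(cs))]@p["pose"][:3,:3].T;o=p["pose"][:3,3]
    P=o+ray*((.004-o[2])/ray[:,2])[:,None]
    f=least_squares(lambda v:np.hypot(P[:,0]-v[0],P[:,1]-v[1])-v[2],[.43,.255,.045],loss="soft_l1",f_scale=.002)
    print("dish",f.x.round(4))
def model(v,P):
    a=np.array([np.cos(v[3])*.5,np.sin(v[3])*.5,np.cos(np.pi/6)])
    d=P-v[:3];z=d@a;r=np.linalg.norm(d-z[:,None]*a,axis=1)
    return np.where((r-.021)>(abs(z)-.014),r-.021,abs(z)-.014)
for k in [["scene"],["side"],["scene","side"]]:
    P=np.vstack([S[i] for i in k]);best=min((least_squares(model,[.57,.165,.115,y],args=(P,),loss="soft_l1",f_scale=.002) for y in (1.5,2.5,3.5)),key=lambda f:f.cost)
    print(k,len(P),best.x.round(4),best.cost, np.abs(best.fun).mean())
```

```text
tip []
dish [0.4271 0.2559 0.0451]
tip []
dish [0.4282 0.2524 0.0445]
['scene'] 465 [0.5755 0.1781 0.1138 2.8329] 0.00030276958066349953 0.0009960603780145322
['side'] 327 [0.5759 0.1756 0.1135 2.8573] 0.0001763287261112094 0.0009010743753145325
['scene', 'side'] 792 [0.576  0.1765 0.114  2.8588] 0.00060121036298872 0.001107714812011478
```

Run:
```python
from h import *
for n in["scene","side"]:
    d=np.load(n+".npz");W=d["W"];ok=d["z"]>0
    m=ok&(W[...,2]>.13)&(W[...,2]<.6)&(W[...,0]>.2)&(W[...,0]<.9)&(W[...,1]>.2)&(W[...,1]<.85)
    k,l,s,c=cv2.connectedComponentsWithStats(m.astype(np.uint8))
    for i in np.argsort(-s[1:,4])[:2]+1:
        q=W[l==i];print(n,s[i],np.percentile(q,[1,50,99],0).round(3).tolist())
        for zl in np.arange(.13,.55,.05):
            t=q[(q[:,2]>zl)&(q[:,2]<zl+.05)]
            if len(t)>20: print("  ",zl.round(2),np.percentile(t,[1,99],0).round(3).tolist())
```

```text
scene [   21     0   461   223 55393] [[0.332, 0.207, 0.139], [0.66, 0.439, 0.275], [0.9, 0.785, 0.447]]
   0.13 [[0.332, 0.203, 0.131], [0.864, 0.785, 0.18]]
   0.18 [[0.337, 0.209, 0.181], [0.899, 0.784, 0.23]]
   0.23 [[0.334, 0.214, 0.23], [0.9, 0.784, 0.28]]
   0.28 [[0.44, 0.216, 0.281], [0.9, 0.784, 0.33]]
   0.33 [[0.205, 0.213, 0.33], [0.9, 0.784, 0.379]]
   0.38 [[0.544, 0.206, 0.38], [0.9, 0.785, 0.429]]
   0.43 [[0.565, 0.202, 0.43], [0.9, 0.783, 0.478]]
   0.48 [[0.57, 0.429, 0.481], [0.586, 0.443, 0.495]]
scene [   0  152   34   76 1418] [[0.202, 0.602, 0.131], [0.259, 0.781, 0.175], [0.284, 0.786, 0.335]]
   0.13 [[0.223, 0.777, 0.131], [0.286, 0.786, 0.18]]
   0.18 [[0.24, 0.778, 0.181], [0.277, 0.786, 0.229]]
   0.23 [[0.216, 0.63, 0.23], [0.273, 0.784, 0.26]]
   0.33 [[0.2, 0.592, 0.33], [0.204, 0.614, 0.34]]
side [   79     0   420   224 53749] [[0.206, 0.211, 0.142], [0.528, 0.772, 0.319], [0.895, 0.784, 0.538]]
   0.13 [[0.207, 0.202, 0.131], [0.863, 0.784, 0.18]]
   0.18 [[0.265, 0.208, 0.18], [0.899, 0.783, 0.23]]
   0.23 [[0.221, 0.243, 0.23], [0.899, 0.784, 0.279]]
   0.28 [[0.21, 0.347, 0.281], [0.887, 0.784, 0.33]]
   0.33 [[0.205, 0.374, 0.331], [0.89, 0.784, 0.379]]
   0.38 [[0.204, 0.411, 0.381], [0.892, 0.784, 0.429]]
   0.43 [[0.204, 0.426, 0.43], [0.892, 0.785, 0.479]]
   0.48 [[0.204, 0.429, 0.48], [0.888, 0.784, 0.529]]
   0.53 [[0.201, 0.428, 0.53], [0.585, 0.783, 0.56]]
side [102 112   8  24  73] [[0.2, 0.775, 0.246], [0.205, 0.779, 0.284], [0.214, 0.783, 0.298]]
   0.23 [[0.2, 0.775, 0.244], [0.209, 0.782, 0.279]]
   0.28 [[0.2, 0.775, 0.28], [0.214, 0.783, 0.299]]
```

Run:
```python
from h import *
o=telemetry.get_obs();Rt=R.from_rotvec(o["tool_rot"]).as_matrix();print(Rt.round(3),o["t"])
for w in [(.3,.12,.40),(.5328,.1,.4)]: print((Rt.T@(np.array(w)-o["tool_pos"])).round(3))
```

```text
[[-0.941  0.339 -0.   ]
 [ 0.339  0.941  0.   ]
 [ 0.     0.    -1.   ]] 2.0
[-0.242 -0.41   0.005]
[-0.467 -0.35   0.005]
```

Request:
{"op": "apply_moves", "data": {
  "plan": [
    [0.085,-0.317,-0.383,0,0],
    [0.085,-0.317,-0.383,0,0],
    [0.085,-0.317,-0.383,0,0],
    [0.085,-0.317,-0.383,0,0],
    [0.085,-0.317,-0.383,0,0],
    [0.085,-0.317,-0.383,0,0],
    [0.085,-0.317,-0.383,0,0],
    [0.085,-0.317,-0.383,0,0],
    [0.085,-0.317,-0.383,0,0],
    [0.085,-0.317,-0.383,0,0],
    [0.085,-0.317,-0.383,0,0],
    [0.085,-0.317,-0.383,0,0]
  ],
  "newtons": 50
}}

```text
t: 3.0
tool_pos: [0.3802, 0.1181, 0.4051]
tool_rot: [0.541, 3.093, 0.001]
contact_force: [0.8, 0.8, -0.4]
opening: 0.0848
grip_force: 0.0
```

Request:
{"op": "apply_moves", "data": {
  "plan": [
    [0.085,-0.162,0.121,0.03,0.3],
    [0.085,-0.162,0.121,0.03,0.3],
    [0.085,-0.162,0.121,0.03,0.3],
    [0.085,-0.162,0.121,0.03,0.3],
    [0.085,-0.162,0.121,0.03,0.3],
    [0.085,-0.162,0.121,0.03,0.3],
    [0.085,-0.162,0.121,0.03,0.3]
  ]
}}

```text
t: 3.58
tool_pos: [0.575, 0.1794, 0.3721]
tool_rot: [-0.995, -2.975, 0.004]
contact_force: [0.6, -0.3, -1.0]
opening: 0.0854
grip_force: 0.0
```

```bash
cat >> h.py <<'E'
def wcloud():
    o=telemetry.get_obs();p=eyes.get_image("wrist")
    z=p["range_z"];K=p["K"];v,u=np.mgrid[:480,:640]
    x=(u-K[0,2])/K[0,0];y=(v-K[1,2])/K[1,1];r=np.hypot(x,y)+1e-9;s=np.tan(np.minimum(r,1.4))/r
    P=np.stack([x*s*z,y*s*z,z],-1);T=np.eye(4);T[:3,:3]=R.from_rotvec(o["tool_rot"]).as_matrix();T[:3,3]=o["tool_pos"]
    T=T@p["hand_eye"];return o,p,P@T[:3,:3].T+T[:3,3]
def model(v,P):
    a=np.array([np.cos(v[3])*np.sin(v[4]),np.sin(v[3])*np.sin(v[4]),np.cos(v[4])])
    d=P-v[:3];z=d@a;r=np.linalg.norm(d-z[:,None]*a,axis=1)
    return np.where((r-.021)>(abs(z)-.014),r-.021,abs(z)-.014)
E
python3 - <<'E'
from h import *
from scipy.optimize import least_squares
o,p,W=wcloud();print(o["t"],o["tool_pos"],R.from_rotvec(o["tool_rot"]).as_matrix().round(3).tolist(),ctrl.pinch_z,p["K"][0])
for t in["cap_centre","neck_mouth"]:
    r=eyes.tip_of(t,p)
    if r:print(t,r[0]["confidence"],r[0]["point"])
r=eyes.outline_of("cap_centre",p)
if r:
    m=cv2.erode(r[0]["region"].astype(np.uint8),np.ones((5,5)))>0;P=W[m&(p["range_z"]>0)]
    print(r[0]["box"],len(P),P.min(0),P.max(0))
    for x0 in ([.576,.1765,.114,2.86,.5236],):
        f=least_squares(model,x0,args=(P,),loss="soft_l1",f_scale=.001);print(f.x.round(4),np.abs(f.fun).mean())
cv2.imwrite("pics/b.png",p["img"])
E
```

```text
3.5833 [0.57499518 0.17938187 0.3721193 ] [[-0.799, 0.602, -0.005], [0.602, 0.799, -0.001], [0.003, -0.003, -1.0]] 0.1547 [371.64829954   0.         319.63591496]
cap_centre 0.9 [319.9, 245.9]
[283.7, 213.7, 351.8, 281.9] 3085 [0.55283384 0.15903096 0.11495593] [0.5953558  0.19716194 0.13582102]
[0.5748 0.1753 0.1125 2.8761 0.5246] 0.0005305329608329683
```

View pics/b.png

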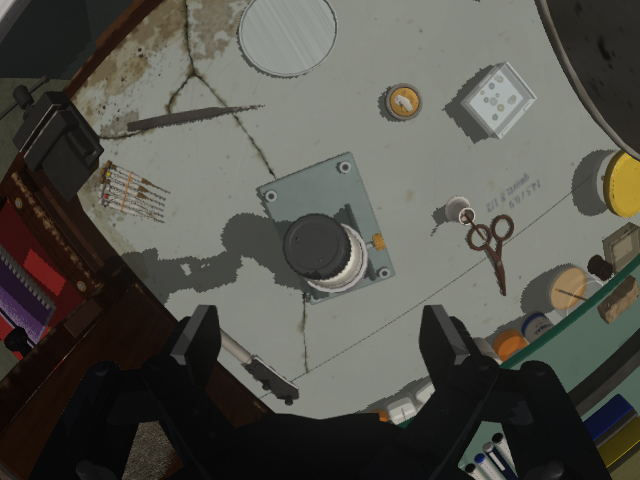

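Request:
{"op": "apply_moves", "data": {
  "plan": [
    [0.085,0,-0.004,0.035,0],
    [0.085,0,-0.004,0.07,0],
    [0.085,0,-0.004,0.1,0],
    [0.085,0,-0.004,0.1,0],
    [0.03,0,-0.004,0.1,0],
    [0.03,0,-0.004,0.1,0],
    [0.03,0,-0.004,0.1,0],
    [0.03,0,-0.004,0.1,0],
    [0.03,0,-0.004,0.1,0],
    [0.03,0,-0.004,0.1,0]
  ]
}}

```text
t: 4.62
tool_pos: [0.5724, 0.1764, 0.278]
tool_rot: [0.995, 2.975, 0.005]
contact_force: [-0.1, 1.4, 5.5]
opening: 0.041
grip_force: 48.7
```

Request:
{"op": "apply_moves", "data": {
  "plan": [
    [0.03,-0.0024,0.001,0.0044,0],
    [0.03,-0.0047,0.0019,0.0087,0],
    [0.03,-0.0047,0.0019,0.0087,0]
  ]
}}

```text
t: 4.87
tool_pos: [0.5765, 0.176, 0.2746]
tool_rot: [-0.994, -2.975, -0.001]
contact_force: [-26.4, 0.4, 37.4]
opening: 0.0409
grip_force: 54.9
```

Run:
```python
from h import *
o=telemetry.get_obs();a=np.array([-.483,.131,.866]);print(o["tool_pos"],o["contact_force"],o["contact_force"]@a,o["wrist_torque"],o["opening"])
```

```text
[0.5764661  0.17599382 0.27461869] [-26.43423736   0.37221711  37.39629149] 45.20168551320719 [0.1564802  4.15513278 0.06735895] 0.04086006268444772
```

Request:
{"op": "apply_moves", "data": {
  "plan": [
    [0.03,0.0033,-0.0013,-0.006,0],
    [0.03,0.0033,-0.0013,-0.006,0]
  ]
}}

```text
t: 5.03
tool_pos: [0.5736, 0.1765, 0.2771]
tool_rot: [0.994, 2.975, 0.006]
contact_force: [-1.4, 2.1, 7.9]
opening: 0.0414
grip_force: 49.1
```

```bash
cat > f.py <<'E'
from h import *
o=telemetry.get_obs();a=np.array([-.483,.131,.866]);print(o["t"],o["tool_pos"],R.from_rotvec(o["tool_rot"]).as_matrix().round(3).tolist(),o["contact_force"],"axial",o["contact_force"]@a,o["wrist_torque"],o["opening"],o["grip_force"])
E
python3 f.py
```

```text
5.0333 [0.57360698 0.176498   0.27707097] [[-0.799, 0.601, 0.006], [0.601, 0.799, 0.002], [-0.003, 0.005, -1.0]] [-1.40842906  2.05531335  7.91390228] axial 7.8029566620406765 [ 0.32891432  0.21770829 -0.00077907] 0.041363602734446156 49.109029839746654
```

Request:
{"op": "apply_moves", "data": {
  "plan": [
    [0.03,-0.0012,0.0005,0.0022,0],
    [0.03,-0.0012,0.0005,0.0022,-0.1],
    [0.03,-0.0012,0.0005,0.0022,-0.2],
    [0.03,-0.0012,0.0005,0.0022,-0.3],
    [0.03,-0.0012,0.0005,0.0022,-0.38],
    [0.03,-0.0012,0.0005,0.0022,-0.38]
  ]
}}

```text
t: 5.53
tool_pos: [0.575, 0.1759, 0.2743]
tool_rot: [0.411, 3.111, 0.003]
contact_force: [-3.9, 1.1, 12.0]
opening: 0.0398
grip_force: 50.5
```

```bash
python3 f.py
```

```text
5.5333 [0.57500968 0.17593059 0.27433857] [[-0.966, 0.26, 0.004], [0.26, 0.966, 0.002], [-0.004, 0.003, -1.0]] [-3.94921012  1.07268647 11.9711861 ] axial 12.415037582615014 [ 0.13382083  0.78516807 -0.00704707] 0.03983829438977239 50.450609380204696
```

Request:
{"op": "apply_moves", "data": {
  "plan": [
    [0.03,-0.0006,0,0.001,0],
    [0.03,-0.0006,0,0.001,-0.1],
    [0.03,-0.0006,0,0.001,-0.2],
    [0.03,-0.0006,0,0.001,-0.3]
  ]
}}

```text
t: 5.87
tool_pos: [0.5752, 0.1753, 0.2733]
tool_rot: [-0.062, 3.139, -0.001]
contact_force: [-4.8, -0.9, 6.8]
opening: 0.0403
grip_force: 49.7
```

```bash
python3 f.py
```

```text
5.8667 [0.57520118 0.17530675 0.27327323] [[-0.999, -0.04, 0.002], [-0.04, 0.999, -0.001], [-0.002, -0.001, -1.0]] [-4.75098441 -0.94885945  6.82808431] axial 8.08354589266318 [-0.39884918  0.6921662  -0.08981564] 0.0403113994970526 49.73398035101127
```

Request:
{"op": "apply_moves", "data": {
  "plan": [
    [0.03,-0.0012,-0.0004,0.0022,0],
    [0.03,-0.0014,-0.0004,0.0026,0]
  ]
}}

```text
t: 6.03
tool_pos: [0.5766, 0.1751, 0.2723]
tool_rot: [0.055, -3.14, 0.001]
contact_force: [-15.6, -2.9, 26.5]
opening: 0.0405
grip_force: 51.6
```

```bash
python3 f.py
```

```text
6.0333 [0.57659408 0.17506883 0.27228938] [[-0.999, -0.035, -0.001], [-0.035, 0.999, -0.001], [0.001, -0.001, -1.0]] [-15.60471383  -2.85450719  26.52354107] axial 30.132522904585137 [-0.59418785  2.57429913 -0.00982853] 0.040471532709963044 51.601195062103216
```

Request:
{"op": "apply_moves", "data": {
  "plan": [
    [0.03,0,0,0,-0.1],
    [0.03,0,0,0,-0.2]
  ]
}}

```text
t: 6.2
tool_pos: [0.5764, 0.1749, 0.2724]
tool_rot: [0.374, -3.118, 0.003]
contact_force: [-16.6, -4.2, 25.9]
opening: 0.0402
grip_force: 50.6
```

```bash
python3 f.py
```

```text
6.2 [0.57641707 0.17485164 0.27235712] [[-0.972, -0.237, -0.001], [-0.237, 0.972, -0.002], [0.001, -0.001, -1.0]] [-16.64566285  -4.19684308  25.87585494] axial 29.898559086317967 [-1.03896047  2.44746404 -0.35851477] 0.04018712827422479 50.56429837231917
```

Request:
{"op": "apply_moves", "data": {
  "plan": [
    [0.065,0,0,0,0],
    [0.065,0.002,0.001,-0.004,0],
    [0.065,0.0042,0.0023,-0.0084,0.12],
    [0.065,0.0042,0.0023,-0.0084,0.24],
    [0.065,0.0042,0.0023,-0.0084,0.36],
    [0.065,0.0042,0.0023,-0.0084,0.48],
    [0.065,0.0042,0.0023,-0.0084,0.6],
    [0.065,0.0042,0.0023,-0.0084,0.72],
    [0.065,0.0042,0.0023,-0.0084,0.84],
    [0.065,0.0042,0.0023,-0.0084,0.9],
    [0.03,0.0042,0.0023,-0.0084,0.9],
    [0.03,0.0042,0.0023,-0.0084,0.9]
  ]
}}

```text
t: 7.2
tool_pos: [0.5718, 0.1766, 0.2753]
tool_rot: [1.024, 2.968, 0.006]
contact_force: [-1.1, 2.4, 5.7]
opening: 0.0426
grip_force: 41.1
```

Request:
{"op": "apply_moves", "data": {
  "plan": [
    [0.03,0,0,0,0],
    [0.03,0,0,0,0]
  ],
  "newtons": 60
}}

```text
t: 7.37
tool_pos: [0.5719, 0.1767, 0.2757]
tool_rot: [1.024, 2.968, 0.005]
contact_force: [2.5, 5.4, 1.6]
opening: 0.0409
grip_force: 58.4
```

```bash
python3 f.py
```

```text
7.3667 [0.57189731 0.17670475 0.27569816] [[-0.787, 0.617, 0.003], [0.617, 0.787, 0.002], [-0.001, 0.004, -1.0]] [2.47134009 5.43861278 1.62347124] axial 0.9247271049560124 [ 0.88242905 -0.3815087   0.04683697] 0.0409385597441312 58.3708467730321
```

Request:
{"op": "apply_moves", "data": {
  "plan": [
    [0.03,-0.0018,0.0008,0.0035,0],
    [0.03,-0.0037,0.0016,0.0069,0],
    [0.03,-0.0037,0.0016,0.0069,0],
    [0.03,-0.0037,0.0016,0.0069,-0.1],
    [0.03,-0.0037,0.0016,0.0069,-0.2]
  ]
}}

```text
t: 7.78
tool_pos: [0.5751, 0.1755, 0.2709]
tool_rot: [-0.716, -3.056, 0.001]
contact_force: [-11.1, -0.5, 18.0]
opening: 0.0409
grip_force: 60.6
```

```bash
python3 f.py
```

```text
7.7833 [0.57508142 0.1754514  0.27088885] [[-0.896, 0.444, -0.003], [0.444, 0.896, -0.0], [0.003, -0.002, -1.0]] [-11.08129569  -0.45347954  17.95652347] axial 20.843209324321926 [-0.1785296   1.79885503 -0.13138075] 0.04087984471959936 60.59896784601733
```

Request:
{"op": "apply_moves", "data": {
  "plan": [
    [0.03,-0.0003,0,0.0005,-0.1],
    [0.03,-0.0006,0,0.001,-0.2],
    [0.03,-0.0007,0,0.0013,-0.3]
  ]
}}

```text
t: 8.03
tool_pos: [0.5759, 0.1742, 0.271]
tool_rot: [-0.25, -3.128, 0.006]
contact_force: [-15.9, -7.0, 26.7]
opening: 0.0409
grip_force: 62.1
```

```bash
python3 f.py
```

```text
8.0333 [0.57591487 0.17422306 0.2709772 ] [[-0.987, 0.159, -0.004], [0.159, 0.987, -0.004], [0.003, -0.004, -1.0]] [-15.89067235  -6.95804447  26.69453222] axial 29.881155824977156 [-1.02504232  2.45436174 -0.06888005] 0.04087681704474613 62.08881668513641
```

Request:
{"op": "apply_moves", "data": {
  "plan": [
    [0.03,0,0,0,-0.1],
    [0.03,0,0,0,-0.2],
    [0.03,0,0,0,-0.3]
  ]
}}

```text
t: 8.28
tool_pos: [0.5766, 0.1738, 0.2702]
tool_rot: [-0.219, 3.133, -0.005]
contact_force: [-8.1, -6.6, 17.9]
opening: 0.04
grip_force: 59.0
```

```bash
cat >> f.py <<'E'
c=np.array([.5748,.1753,.1125])
M=o["wrist_torque"]+np.cross(o["tool_pos"]-c,o["contact_force"]);print("tau axis",M@a,M)
E
python3 f.py
```

```text
8.2833 [0.57662346 0.17379071 0.27017562] [[-0.99, -0.139, 0.001], [-0.139, 0.99, -0.003], [-0.001, -0.003, -1.0]] [-8.0977161  -6.55697679 17.91161951] axial 18.563695411594434 [-0.94943183  1.29426942  0.04354821] 0.040044932835831396 58.97691571502946
tau axis -0.01294623134500028 [ 0.05740978 -0.01520419  0.01937002]
```

Request:
{"op": "apply_moves", "data": {
  "plan": [
    [0.03,0,0,0,-0.1],
    [0.03,0,0,0,-0.2]
  ]
}}

```text
t: 8.45
tool_pos: [0.5765, 0.1737, 0.2702]
tool_rot: [0.531, -3.096, 0.006]
contact_force: [-5.6, -3.0, 10.3]
opening: 0.0398
grip_force: 57.9
```

```bash
python3 f.py
```

```text
8.45 [0.57650546 0.17373079 0.27024695] [[-0.943, -0.333, -0.0], [-0.333, 0.943, -0.004], [0.001, -0.004, -1.0]] [-5.5895026  -2.95847327 10.3184671 ] axial 11.24796226393952 [-0.27617779  0.09910716  0.04344154] 0.03977605236629667 57.875720470256056
tau axis -0.1633701725572359 [ 0.17432056 -0.80021761  0.0296249 ]
```

Request:
{"op": "apply_moves", "data": {
  "plan": [
    [0.03,0.002,0.0014,-0.0043,0],
    [0.03,0.004,0.0028,-0.0085,0],
    [0.03,0.0058,0.004,-0.0121,0],
    [0.03,0.0058,0.004,-0.0121,0]
  ]
}}

```text
t: 8.78
tool_pos: [0.5699, 0.1755, 0.2798]
tool_rot: [-0.522, 3.095, -0.005]
contact_force: [2.9, -4.0, 5.3]
opening: 0.0397
grip_force: 62.0
```

```bash
python3 f.py
python3 - <<'E'
from h import *
o,p,W=wcloud();cv2.imwrite("pics/c.png",p["img"][180:400,180:480])
E
```

```text
8.7833 [0.5698649  0.1755122  0.27979124] [[-0.945, -0.328, 0.003], [-0.328, 0.945, -0.003], [-0.002, -0.004, -1.0]] [ 2.93788607 -3.97692592  5.26632465] axial 2.620660880000365 [-0.54328007 -0.42469831 -0.08881995] 0.039734385123456006 61.97985263541341
tau axis -0.10778573962178559 [ 0.12314233  0.09277411 -0.06981687]
```

View pics/c.png

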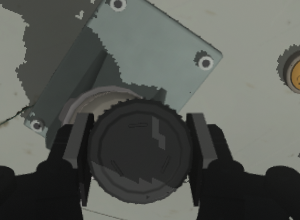

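Request:
{"op": "apply_moves", "data": {
  "plan": [
    [0.03,0.0034,0.0024,-0.0072,0],
    [0.03,0.0069,0.0048,-0.0145,0],
    [0.03,0.0103,0.0072,-0.0217,0],
    [0.03,0.0103,0.0072,-0.0217,0]
  ]
}}

```text
t: 9.17
tool_pos: [0.5565, 0.1804, 0.301]
tool_rot: [0.524, -3.098, -0.001]
contact_force: [-0.1, 0.4, -0.1]
opening: 0.0397
grip_force: 61.5
```

```bash
python3 f.py
```

```text
9.1667 [0.5564544  0.18039456 0.30101777] [[-0.944, -0.329, -0.0], [-0.329, 0.944, 0.0], [0.0, 0.001, -1.0]] [-0.07136883  0.44768246 -0.05198455] axial 0.04809892119339771 [-0.00480395  0.01245564 -0.01944238] 0.039655009932507625 61.45715547725558
tau axis 0.019321091557779706 [-0.08946489 -0.00195234 -0.02729179]
```

Request:
{"op": "apply_moves", "data": {
  "plan": [
    [0.03,0.01,0.007,-0.03,0],
    [0.03,0.01,0.007,-0.06,0],
    [0.03,0.01,0.007,-0.06,0]
  ]
}}

```text
t: 9.42
tool_pos: [0.5461, 0.184, 0.3664]
tool_rot: [-0.523, 3.088, 0.001]
contact_force: [1.6, -0.3, 1.1]
opening: 0.0398
grip_force: 61.5
```

Run:
```python
from h import *
o,p,W=wcloud();print(o["tool_pos"])
s=eyes.get_image("side");t=eyes.get_image("scene")
a=cv2.resize(s["img"][170:350,250:490],None,fx=1.6,fy=1.6);b=cv2.resize(t["img"][150:330,270:510],None,fx=1.6,fy=1.6)
cv2.imwrite("pics/d.png",np.vstack([np.hstack([a,b]),cv2.resize(p["img"][200:400,180:460],(768,300))[:, :]]))
```

```text
[0.54613039 0.18401243 0.36642244]
```

View pics/d.png

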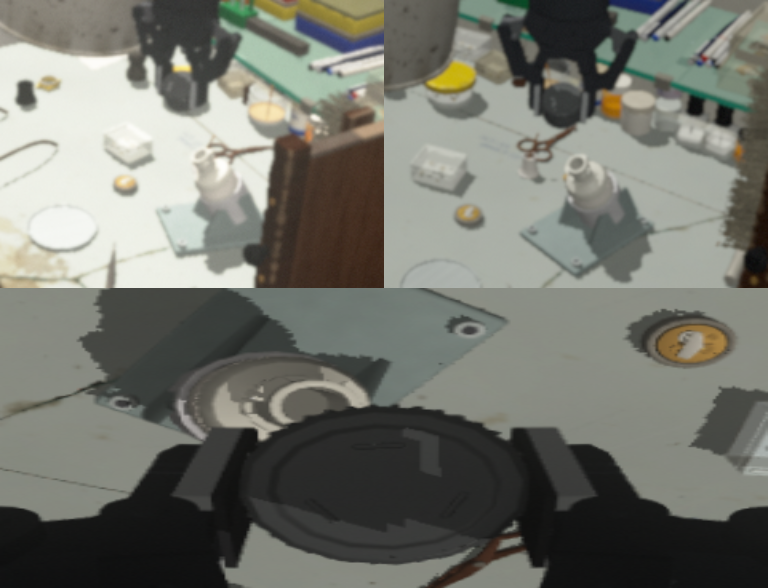

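The bottle's neck is open (ring at about (200,160) in the side crop), and the gripper holds the cap, tilted. Next I'll measure how the cap sits in the hand and where the dish is.

Run:
```python
from h import *
from scipy.optimize import least_squares
o,p,W=wcloud()
r=eyes.outline_of("cap_centre",p)[0];m=cv2.erode(r["region"].astype(np.uint8),np.ones((5,5)))>0;P=W[m&(p["range_z"]>0)]
s=eyes.get_image("side");r2=eyes.outline_of("cap_centre",s);print([x["confidence"] for x in r2])
Q=cloud(s)[(cv2.erode(r2[0]["region"].astype(np.uint8),np.ones((3,3)))>0)&(s["range_z"]>0)] if r2 else P[:0]
print(len(P),np.median(P,0),len(Q),np.median(Q,0) if len(Q) else 0)
x0=np.r_[np.median(P,0)-[0,0,.012],2.9,.5]
T=R.from_rotvec(o["tool_rot"]).as_matrix()
for D in (P,np.vstack([P,Q])):
    f=least_squares(model,x0,args=(D,),loss="soft_l1",f_scale=.001);v=f.x
    a=np.array([np.cos(v[3])*np.sin(v[4]),np.sin(v[3])*np.sin(v[4]),np.cos(v[4])])
    print(v.round(4),np.abs(f.fun).mean(),"axis tool",(T.T@a).round(3),"cap in tool",(T.T@(v[:3]-o["tool_pos"])).round(4))
for t in ("dish_centre",):
    d=eyes.tip_of(t,p);print([(x["point"],x["confidence"]) for x in d[:2]])
print(o["t"],o["tool_pos"],T.round(3).tolist())
```

```text
[0.59]
8122 [0.53946627 0.18066137 0.21198984] 259 [0.5350508  0.17372487 0.20623776]
[0.5473 0.184  0.2007 3.4589 0.4664] 0.0005407616999597625 axis tool [ 0.45   0.008 -0.893] cap in tool [-0.0025 -0.0002  0.159 ]
[0.5442 0.1839 0.1992 3.4581 0.4694] 0.000563221425819902 axis tool [ 0.453  0.008 -0.892] cap in tool [0.0005 0.0007 0.1605]
[([438.6, 110.4], 0.72)]
9.5667 [0.54498479 0.18345558 0.35972979] [[-0.945, -0.328, -0.001], [-0.328, 0.945, -0.0], [0.001, 0.0, -1.0]]
```

Run:
```python
from h import *
for n in["scene","side"]:
    d=np.load(n+".npz");W=d["W"][d["z"]>0]
    for c in [(.4277,.254)]:
        h=np.hypot(W[:,0]-c[0],W[:,1]-c[1])
        for lo in (.1,.15,.2,.25,.3,.35,.4): 
            m=(W[:,2]>lo)&(W[:,2]<lo+.05)&(h<.3); 
            if m.sum(): i=np.argsort(h[m])[m.sum()//100]; print(n,lo,m.sum(),h[m][i].round(3),W[m][i].round(3))
```

```text
scene 0.1 769 0.143 [0.554 0.186 0.112]
scene 0.15 2156 0.125 [0.495 0.359 0.188]
scene 0.2 3734 0.125 [0.493 0.361 0.228]
scene 0.25 4417 0.127 [0.485 0.367 0.258]
scene 0.3 4922 0.138 [0.502 0.37  0.301]
scene 0.35 2792 0.176 [0.512 0.408 0.351]
scene 0.4 852 0.209 [0.561 0.415 0.408]
side 0.1 444 0.145 [0.558 0.19  0.118]
side 0.15 1613 0.123 [0.48  0.365 0.188]
side 0.2 2566 0.123 [0.495 0.357 0.209]
side 0.25 2904 0.125 [0.499 0.356 0.263]
side 0.3 3122 0.135 [0.501 0.368 0.3  ]
side 0.35 1576 0.174 [0.522 0.4   0.35 ]
side 0.4 541 0.208 [0.552 0.421 0.403]
```

Request:
{"op": "apply_moves", "data": {
  "plan": [
    [0.03,0.022,0.026,0,0],
    [0.03,0.044,0.052,0,0],
    [0.03,0.066,0.078,0.0,0],
    [0.03,0.0875,0.105,0.03,0],
    [0.03,0.0875,0.105,0.06,0],
    [0.03,0.0875,0.105,0.09,0],
    [0.03,0.0875,0.105,0.12,0],
    [0.03,0.0875,0.105,0.15,0],
    [0.03,0.0875,0.105,0.15,0],
    [0.03,0.0875,0.105,0.15,0]
  ]
}}

```text
t: 10.65
tool_pos: [0.4272, 0.2534, 0.2082]
tool_rot: [0.522, -3.093, 0.002]
contact_force: [-0.2, 0.1, 0.2]
opening: 0.0398
grip_force: 61.5
```

Run:
```python
from h import *
from scipy.optimize import least_squares
o,p,W=wcloud();print(o["t"],o["tool_pos"],o["contact_force"],R.from_rotvec(o["tool_rot"]).as_matrix().round(3).tolist())
r=eyes.outline_of("cap_centre",p)[0];m=cv2.erode(r["region"].astype(np.uint8),np.ones((5,5)))>0;P=W[m&(p["range_z"]>0)]
f=least_squares(model,np.r_[np.median(P,0)-[0,0,.012],3.46,.47],args=(P,),loss="soft_l1",f_scale=.001);print("cap",f.x.round(4))
d=eyes.outline_of("dish_centre",p)
if d:
    q=W[d[0]["region"]&(p["range_z"]>0)];q=q[q[:,2]<.012]
    h=cv2.convexHull((q[:,:2]*1e4).astype(np.int32));print("dish",d[0]["confidence"],np.array(cv2.minEnclosingCircle(h)[0])/1e4,cv2.minEnclosingCircle(h)[1]/1e4,np.percentile(q[:,2],[5,50,95]))
cv2.imwrite("pics/e.png",p["img"])
```

```text
10.65 [0.42716302 0.25335456 0.20820741] [-0.19226447  0.11594141  0.23324315] [[-0.945, -0.328, -0.005], [-0.328, 0.945, -0.002], [0.006, -0.0, -1.0]]
cap [0.4249 0.2523 0.0471 3.462  0.4667]
dish 0.9 [0.42851606 0.25375215] 0.046183880615234374 [0.00157464 0.00262163 0.0044982 ]
```

View pics/e.png

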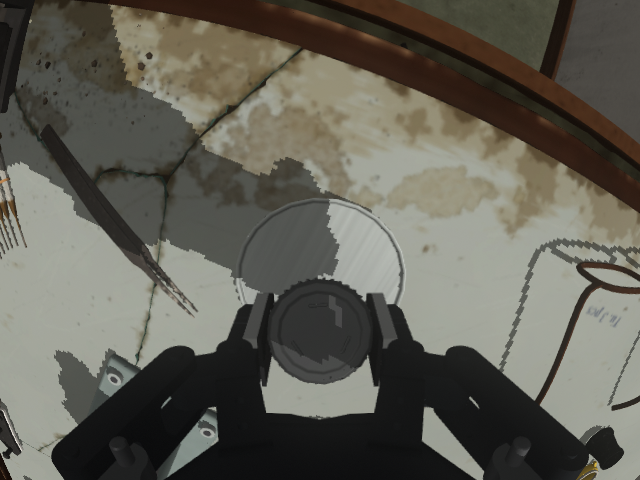

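Request:
{"op": "apply_moves", "data": {
  "plan": [
    [0.03,0,0,0.01,0],
    [0.03,0,0,0.019,0],
    [0.03,0,0,0.022,0],
    [0.03,0,0,0.024,0],
    [0.03,0,0,0.026,0],
    [0.03,0,0,0.026,0]
  ],
  "newtons": 20
}}

```text
t: 11.3
tool_pos: [0.4281, 0.2537, 0.1838]
tool_rot: [0.522, -3.097, 0.0]
contact_force: [0.4, 0.4, 0.1]
opening: 0.0398
grip_force: 61.5
```

```bash
cat > g.py <<'E'
from h import *
from scipy.optimize import least_squares
o,p,W=wcloud();print(o["t"],o["tool_pos"],o["contact_force"],o["opening"],o["grip_force"])
r=eyes.outline_of("cap_centre",p)[0];m=cv2.erode(r["region"].astype(np.uint8),np.ones((5,5)))>0;P=W[m&(p["range_z"]>0)]
for t in (.4,.1):
    f=least_squares(model,np.r_[np.median(P,0)-[0,0,.012],3.46,t],args=(P,),loss="soft_l1",f_scale=.001);print("cap",f.x.round(4),f.cost)
E
python3 g.py
```

```text
11.3 [0.42808606 0.25373915 0.18381368] [0.42349087 0.4075628  0.09969147] 0.03978039171724262 61.464542504400015
cap [0.4308 0.2537 0.0249 3.4642 0.4676] 0.0014685678109759804
cap [0.4308 0.2534 0.0249 3.4646 0.4677] 0.001468378137002264
```

Request:
{"op": "apply_moves", "data": {
  "plan": [
    [0.0395,0,0,0.002,0],
    [0.0395,0,0,0.004,0],
    [0.0395,0,0,0.006,0],
    [0.0395,0,0,0.006,0]
  ],
  "newtons": 20
}}

```text
t: 11.73
tool_pos: [0.43, 0.2549, 0.1819]
tool_rot: [-0.521, 3.094, 0.003]
contact_force: [-4.0, 0.9, 17.2]
opening: 0.0397
grip_force: 62.6
```

```bash
python3 g.py
```

```text
11.7333 [0.42997241 0.25487675 0.18188022] [-3.99172302  0.87056853 17.19248753] 0.039744764942284 62.55450535565615
cap [0.4323 0.2553 0.0232 3.5083 0.4312] 0.001467458507750095
cap [0.4323 0.2552 0.0232 3.5086 0.4311] 0.0014674362143784533
```

Request:
{"op": "apply_moves", "data": {
  "plan": [
    [0.0395,0,0,-0.003,0],
    [0.045,0,0,-0.003,0],
    [0.05,0,0,-0.003,0],
    [0.055,0,0,-0.003,0],
    [0.06,0,0,-0.003,0],
    [0.06,0,0,-0.003,0]
  ]
}}

```text
t: 12.33
tool_pos: [0.4279, 0.2536, 0.1807]
tool_rot: [0.522, -3.097, 0.0]
contact_force: [-0.7, -0.6, 0.1]
opening: 0.0598
grip_force: 0.0
```

```bash
python3 g.py
```

```text
12.3333 [0.42790992 0.25364159 0.18066331] [-0.68452509 -0.59610752  0.12047184] 0.05979353365352242 0.0Traceback (most recent call last):
  File "g.py", line 4, in <module>
    r=eyes.outline_of("cap_centre",p)[0];m=cv2.erode(r["region"].astype(np.uint8),np.ones((5,5)))>0;P=W[m&(p["range_z"]>0)]
      ~~~~~~~~~~~~~~~~~~~~~~~~~~~~~~~^^^
IndexError: list index out of range
```

Open fully, rise and look.

Request:
{"op": "apply_moves", "data": {
  "plan": [
    [0.085,0,0,0,0],
    [0.085,0,0,-0.02,0],
    [0.085,0,0,-0.05,0],
    [0.085,0,0,-0.08,0],
    [0.085,0,0,-0.12,0],
    [0.085,0,0,-0.12,0]
  ]
}}

```text
t: 12.93
tool_pos: [0.4306, 0.2548, 0.31]
tool_rot: [-0.52, 3.084, 0.005]
contact_force: [1.8, 0.6, 1.0]
opening: 0.0855
grip_force: 0.0
```

```bash
python3 - <<'E'
from h import *
o,p,W=wcloud();cv2.imwrite("pics/f.png",p["img"])
d=eyes.outline_of("dish_centre",p)
q=W[d[0]["region"]&(p["range_z"]>0)];q=q[q[:,2]<.012]
h=cv2.convexHull((q[:,:2]*1e4).astype(np.int32));print("dish",d[0]["confidence"],cv2.minEnclosingCircle(h))
E
python3 g.py
```

```text
dish 0.93 ((4288.18408203125, 2531.254150390625), 460.5580139160156)
13.0333 [0.42892298 0.25410824 0.30382148] [ 0.20461182 -1.13459565 -0.94705936] 0.0847689028526127 0.0
cap [ 4.3990e-01  2.5890e-01  1.6200e-02  3.7366e+00 -2.5000e-03] 0.0004180655131886443
cap [ 4.3990e-01  2.5890e-01  1.6200e-02  3.7366e+00 -2.5000e-03] 0.00041806551318866275
```

View pics/f.png

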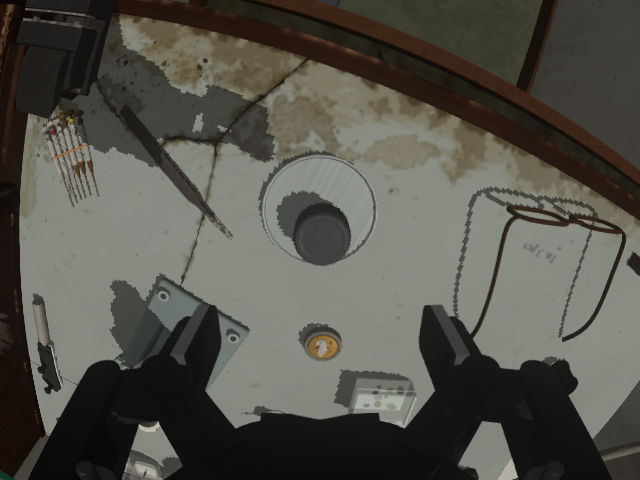

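Run:
```python
from h import *
from scipy.optimize import least_squares
for n in["scene","side"]:
    p=eyes.get_image(n);W=cloud(p);ok=p["range_z"]>0
    for c in eyes.outline_of("cap_centre",p)[:1]:
        P=W[(cv2.erode(c["region"].astype(np.uint8),np.ones((3,3)))>0)&ok]
        f=least_squares(lambda v:model(np.r_[v,0,0],P),[.438,.258,.017],loss="soft_l1",f_scale=.002);print(n,"cap",c["confidence"],len(P),f.x.round(4))
    q=W[ok&(np.hypot(W[...,0]-.43,W[...,1]-.255)<.06)&(W[...,2]>.0025)&(W[...,2]<.008)]
    d=eyes.outline_of("dish_centre",p)[0]["region"].astype(np.uint8)
    cs=max(cv2.findContours(d,0,2)[0],key=cv2.contourArea)[:,0].astype(float)
    K=p["K"];ray=np.c_[(cs-K[[0,1],[2,2]])/K[0,0],np.ones(len(cs))]@p["pose"][:3,:3].T;o=p["pose"][:3,3]
    P=o+ray*((.005-o[2])/ray[:,2])[:,None];P=P[np.hypot(P[:,0]-.44,P[:,1]-.259)>.03]
    f=least_squares(lambda v:np.hypot(P[:,0]-v[0],P[:,1]-v[1])-.045,[.43,.255],loss="soft_l1",f_scale=.002);print("dish",f.x.round(4))
o,p,W=wcloud()
m=(p["range_z"]>0)&(np.hypot(W[...,0]-.44,W[...,1]-.258)<.04)&(W[...,2]>.026)&(W[...,2]<.04)
print("cap top",cv2.minEnclosingCircle((W[m][:,:2]*1e4).astype(np.int32)))
```

```text
scene cap 0.63 464 [0.4395 0.2612 0.017 ]
dish [0.4266 0.2545]
side cap 0.65 323 [0.4397 0.2588 0.0166]
dish [0.4275 0.252 ]
cap top ((4387.5, 2586.0), 212.41773986816406)
```

```bash
python3 -c "
from station import ctrl;print(ctrl.finish_job())"
```

```text
the job is handed in; nothing more can be done
None
```

The cap is unscrewed and lifted off, and it stands upright in the steel dish, about 12–14 mm from the dish's centre (limit 20 mm). The gripper is clear, and I handed the job in; no verdict came back.

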